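# Lock both toggle clamps of the dot-blot manifold

## Robot

A 6-joint arm with a two-finger parallel gripper is mounted at the origin on the work surface. World frame = base frame: x ahead of the robot, y to its left, z up, the work surface at z = 0. Lengths are in mm, angles in degrees, forces in N, time in s.
With the tool pointing down it reaches from about 350 to 850 mm from the base axis. Payload 8.1 kg.
Tool frame: the origin (TCP) lies between the finger pads; the fingertips stand r.nose_length ahead of it and the grasp point (between the pads) lies 3 mm ahead of it (r.nose_length is the distance from the TCP to the fingertips, in mm); x points along the fingers, y is the direction in which the jaws open and shut, and the axes are right-handed (so a half turn about x gives the same grasp; the last joint's range is limited). The gripper opens to 85 mm and grips with 20 to 120 N. Pads are 22 mm wide; open, the fingers measure 114 mm over their backs; the gripper's body (76 mm by 85 mm) begins 54 mm behind the grasp point. The pads swing forward as they close: fully open they stand 13 mm farther back than shut.
Start: joints at [59.278, 7.471, 85.268, -0, 87.261, -4.893], TCP at [261.392, 540.074, 253.292] pointing down, gripper open.
Joint ranges: [-169.43, 169.43], [-51.17, 129.36], [1.28, 143.12], [-76.62, 256.62], [0, 156.53], [-152.29, 152.29]. Speed limits (degrees/s): [136.94, 136.94, 159.86, 180, 180, 180].

## Interface

Orientations are given as [roll, pitch, yaw] about the fixed x, y, z axes, in that order (R = Rz(yaw) Ry(pitch) Rx(roll)).
In Python, from bench import sense, optics, order, r gives the robot as it stands.
- The arm moves only by the tool carry_out, never from a script. Its argument "commands" is one flat list of numbers, 7 for each row, row after row: the shift along the tool's x, y, z in m, then the turn, a rotation vector about the tool's x, y, z in degrees, then the closure, from -1 (fully open) to 1 (shut), so that 0 is half open. A call has 1 to 12 rows; each row is the pose to reach, as a shift and turn from the pose measured when the call began, along the tool's axes at that moment; what a row does not reach only later rows make up. A row lasts 1/8 s, in which the tool goes at most 62.5 mm and 10.7 degrees, less where a joint would pass 70% of its speed; a pose out of reach is approached as far as the arm can. A call with a gripper value outside its range is refused whole. The fingers move at their own pace and stop on an object; "grip_force" is the grip in N (left out, the last holds). Time passes only in rows, so rows that repeat a pose let the fingers close. It gives the time, the measured TCP pose, the force and the opening at its end, in the units of the state.
- sense(): the state, without advancing time (a new reading comes with each control period).
- optics.snapshot(name): name is "scene" or "top" or "wrist"; returns (picture, depth): 480x640x3 uint8, red, green, blue; 480x640 float32, mm along the optical axis (not along the pixel's ray), 0 where there is no reading.
- optics.calibration(name): a dict with "mtx" (3x3 intrinsics, pixels), "extrinsics" (4x4, takes a point from camera to world coordinates). Camera axes: x right, y up, looking along -z (the intrinsics and any distortion apply to the point x, -y, -z); pixel columns grow to the right and rows downward; lengths in mm; the calibration is good to about 2 mm. A picture is of the moment at which its call begins: read the wrist's pose just before it. calibration takes no time and is no camera call; for the wrist camera it gives the pose at the moment of the call.
- order.hand_in(): hands the job in, once; it reports no verdict.
The state is a dict: "time": time; "joint_pos": joint angles; "qd": joint speeds; "joint_efforts": joint torques, N m; "tool_pos": TCP position; "tcp_rot": TCP orientation; "ft_force": force on the tool from outside, world axes, zero at the start; "wrist_torque": the same for the moment, N m; "finger_gap": finger opening in mm.
Only numpy, scipy, OpenCV 4.12 (cv2) and the standard library are available. Lean on these libraries where they do the work, as an engineer would, in place of code of your own. Each camera call takes 0.05 s, during which the arm holds its last target. There are 200 camera calls.

## Task

The sample block is lying on the dot-blot vacuum manifold with both of its toggle clamps still raised. With your fingertips, push each clamp's handle down past its dead point until it snaps into lock, so that both rubber feet hold the block down. Only push: do not pick up or shift the block, and leave everything else on the bench standing where it is.

Things in the scene. Friction and masses are not known exactly. Their poses are not given: they have to be found in the camera images.
- manifold: Vacuum manifold fixed to the bench: aluminium plate 150 x 370 mm, white chamber in the middle, a riser with a steel toggle clamp at each end (on x = 0; arm and rubber foot towards the block, handle outwards). Origin on the bench under its middle, z up, y along its length to the left clamp, x away from the robot (yaw within 0.25). Nothing on it is higher than 0.23 m. Suction port in front.
- block: The loose 96-well sample block, white, 110 (x) x 150 (y) x 22 mm, 0.3 to 0.6 kg, resting on the chamber between low guide lugs with about 2 mm play. Origin: centre of its underside, which lies 40 mm above the bench.
- left_handle (a joint): Left handle's angle to its clamp arm, rad: 0 fully open, grows as it is pressed; dead point 1.78, lock stop 1.95. Starts at 0.7 to 1.15 (handle about 60 to 42 degrees above level) and stays where it is left. From about 1.2 the foot squeezes the block: let go well short of the dead point it springs back, past it it snaps down to the stop by itself. Takes about 5 N at the grip.
- right_handle (a joint): Right handle's angle to its clamp arm, rad: 0 fully open, grows as it is pressed; dead point 1.78, lock stop 1.95. Starts at 0.7 to 1.15 (handle about 60 to 42 degrees above level) and stays where it is left. From about 1.2 the foot squeezes the block: let go well short of the dead point it springs back, past it it snaps down to the stop by itself. Takes about 5 N at the grip.
- left_grip (a point): Middle of the left handle's grip, a round black rubber bar 19 mm thick, free end 40 mm farther out. Its x axis runs along the handle to the block. Locked, it lies at (0, +0.224, 0.106) in the manifold's frame, handle level, pointing away from the block. It swings in the manifold's yz plane, 93 mm from a pivot pin at (0, +0.132, 0.090), which sits up to 10 mm farther out when open.
- right_grip (a point): Middle of the right handle's grip, a round black rubber bar 19 mm thick, free end 40 mm farther out. Its x axis runs along the handle to the block. Locked, it lies at (0, -0.224, 0.106) in the manifold's frame, handle level, pointing away from the block. It swings in the manifold's yz plane, 93 mm from a pivot pin at (0, -0.132, 0.090), which sits up to 10 mm farther out when open.
- left_foot: Rubber foot (17 mm across) on the spindle of the left clamp's arm; it comes down on the block's left end rim and presses there with about 15 N when locked. Origin 16 mm above its underside when not squeezed, on the spindle axis.
- right_foot: The same on the right clamp, over the block's right end rim.
- dropper_a: Amber glass dropper bottle with black cap, 28 mm across, 78 mm high, 10 to 13 cm in front of the manifold's left half. Bystander. Origin under its centre.
- dropper_b: The same kind of bottle, behind the manifold's right half. Bystander. Origin under its centre.
- dish: Clear petri dish, 64 mm across, 15 mm high, behind the manifold. Bystander. Origin under its centre.
- tweezers: Flat steel tweezers, 136 mm long, 8 mm high, lying in front of the manifold's right half. Bystander. Origin at their middle, on the bench.
- reagent: Reagent bottle with cap, 72 mm across, 135 mm high, beside the manifold. Bystander. Origin under its centre.
- beaker: Glass beaker, 68 mm across, 90 mm high, beside the manifold. Bystander. Origin under its centre.
- tube_rack: Blue rack 85 x 150 mm with five capped tubes, 110 mm high, beside the manifold. Bystander. Origin under its centre.
- pipette: Hand pipette lying on the bench to the left, 260 mm long, 45 mm high. Bystander. Origin near its middle, on the bench.
Mind the look-alikes: they are no part of the job. Several things have the shape of the block; the one meant has the colours described above.

How it is judged (in metres and radians):
At the end, for the whole second after the job is handed in: Both handles are at their locked stops (joint above 1.90 rad of 1.95), both rubber feet press on the block with more than 8 N, and the block lies flat and still on the manifold, within 6 mm of the middle and not raised by more than 2 mm (value of joint each of left_handle, right_handle above 1.9 rad and contact force between each of left_foot, right_foot and block above 8 N and horizontal distance between block and manifold below 0.006 m and z of block in the frame of manifold below 0.042 m and angle between block's own z axis and vertical below 0.03 rad and linear speed of block below 0.02 m/s); the robot touches nothing.
It fails at once if the sample block is lifted from the manifold (6 mm) or shifted off its middle (10 mm) (z of block in the frame of manifold above 0.046 m or horizontal distance between block and manifold above 0.01 m).
It fails at once if a bystander is picked up, knocked over or moved by more than 30 mm ((distance of dropper_a from where it was at the start of the episode above 0.03 m or angle between dropper_a's own z axis and vertical above 0.5 rad) or (distance of dropper_b from where it was at the start of the episode above 0.03 m or angle between dropper_b's own z axis and vertical above 0.5 rad) or distance of any of dish, tweezers, pipette from where it was at the start of the episode above 0.03 m or (distance of reagent from where it was at the start of the episode above 0.03 m or angle between reagent's own z axis and vertical above 0.5 rad) or (distance of beaker from where it was at the start of the episode above 0.03 m or angle between beaker's own z axis and vertical above 0.5 rad) or (distance of tube_rack from where it was at the start of the episode above 0.03 m or angle between tube_rack's own z axis and vertical above 0.5 rad)).
It also fails if it takes over 46 s, if anything falls off the work surface, if the arm or the gripper's body presses on something with over 40 N, if the wrist force passes 120 N, or if a joint passes its speed limit or range.

## Working session

There is one attempt and no reset: what is moved stays moved. The work goes in short steps, Python scripts to look and compute and a tool call to move; the robot and the scene stay as the last step left them, time stands still between calls to the robot, and variables do not carry over. Pictures are saved under pics/ and viewed, about 8 in all and at most 12, crops included, and the job is handed in when it is done.

Besides the shell and the picture viewer there is one more tool, called after "Request:" as name(argument=value, ...) on one line, values as JSON. carry_out: Moves the arm, as the interface text tells. Its arguments: {"type":"object","properties":{"commands":{"type":"array","items":{"type":"number"}},"grip_force":{"type":"number"}},"required":["commands"]}

```bash
mkdir -p pics; ls
python3 - <<'E'
from bench import sense, optics, order, r
import cv2, numpy as np
print(sense(), r.nose_length)
for n in("scene","top"):
    p,d=optics.snapshot(n); cv2.imwrite(f"pics/{n}0.png",p[:,:,::-1]); np.save(f"{n}0.npy",d)
    c=optics.calibration(n); print(n,c)
E
```

```text
pics
{'time': 0.0, 'joint_pos': array([ 5.92802675e+01,  7.51488978e+00,  8.53319226e+01, -5.48080737e-04,
        8.72611352e+01, -4.89227856e+00]), 'qd': array([ 0.07966928,  0.03132129, -0.05517038,  0.01561724, -0.0305813 ,
       -0.03297164]), 'joint_efforts': array([ 1.96940755e-04, -5.69397819e+01, -5.00553310e+01, -1.64067392e-04,
        1.45830342e-02,  2.80590314e-05]), 'tool_pos': array([261.10340688, 539.62432186, 252.22133681]), 'tcp_rot': array([ -94.60173285,   89.89205103, -120.42916011]), 'ft_force': array([-1.04512027,  0.19838692, -0.20621253]), 'wrist_torque': array([-0.03643954, -0.03648519, -0.01471021]), 'finger_gap': 85.78679412718152} 22.0
scene {'mtx': array([[508.64859014,   0.        , 326.46612485],
       [  0.        , 508.64859014, 235.44228006],
       [  0.        ,   0.        ,   1.        ]]), 'extrinsics': array([[-3.46650185e-01, -5.53405759e-01,  7.57347817e-01,
         1.48138237e+03],
       [ 9.37976779e-01, -2.09476336e-01,  2.76259346e-01,
         3.46433393e+02],
       [ 5.76293257e-03,  8.06140019e-01,  5.91696762e-01,
         8.58569799e+02],
       [ 0.00000000e+00,  0.00000000e+00,  0.00000000e+00,
         1.00000000e+00]])}
top {'mtx': array([[565.86670117,   0.        , 322.03908175],
       [  0.        , 565.86670117, 239.41552427],
       [  0.        ,   0.        ,   1.        ]]), 'extrinsics': array([[-2.63810376e-02,  9.83951982e-01, -1.76472483e-01,
         2.69013817e+02],
       [-9.99469969e-01, -2.93303825e-02, -1.41247694e-02,
        -3.08134486e+01],
       [-1.90741003e-02,  1.76006322e-01,  9.84204223e-01,
         1.48447579e+03],
       [ 0.00000000e+00,  0.00000000e+00,  0.00000000e+00,
         1.00000000e+00]])}
```

View pics/scene0.png

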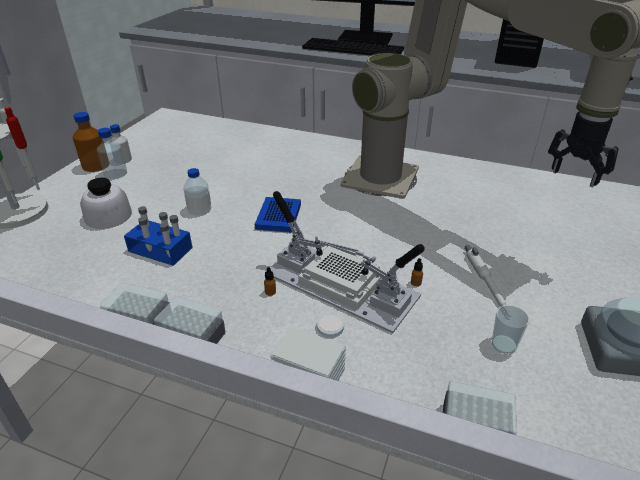

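View pics/top0.png

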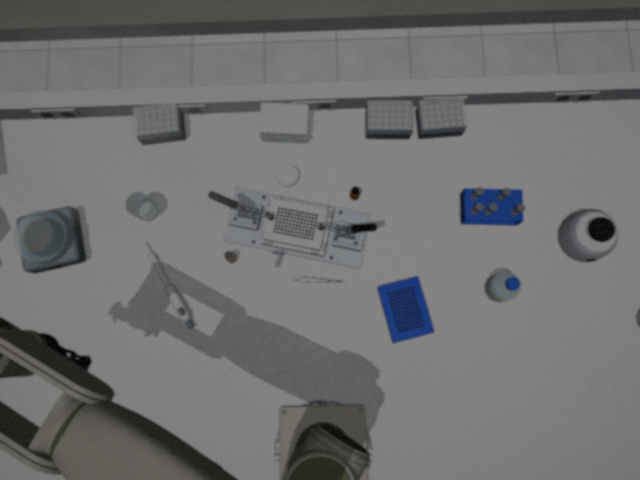

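Scene view: the white block in the manifold is at (340,265), with the left clamp grip at (410,255) and the right at (283,207). Top view: the block is at (297,226), the left handle at (222,199), the right handle at (365,228).

Candidates for the block: blue rack-like block, top (405,308); grey-white plates at the rear, top (160,123), (285,121), (390,118), (441,117). I choose the white one between the clamps, top (297,226).

```bash
cat > h.py <<'E'
import numpy as np, cv2
from bench import sense, optics, r
def cloud(n,d,c):
    K=c["mtx"];E=c["extrinsics"]
    v,u=np.mgrid[:480,:640]
    P=np.stack([(u-K[0,2])/K[0,0]*d,-(v-K[1,2])/K[1,1]*d,-d],-1)
    return P@E[:3,:3].T+E[:3,3]
E
python3 - <<'E'
from h import *
for n,boxes in(("scene",{"L":(395,235,430,275),"R":(268,185,300,228)}),("top",{"L":(205,185,240,212),"R":(350,215,390,240)})):
    im=cv2.imread(f"pics/{n}0.png");d=np.load(f"{n}0.npy");P=cloud(n,d,optics.calibration(n))
    for k,(a,b,c,e) in boxes.items():
        m=np.zeros(d.shape,bool);m[b:e,a:c]=True
        m&=(im.max(2)<(60 if n=="scene" else 75))&(d>0)&(P[...,2]>70)
        q=P[m]; mu=np.median(q,0); w,s,vt=np.linalg.svd(q-q.mean(0),full_matrices=False)
        t=(q-q.mean(0))@vt[0]
        print(n,k,len(q),mu.round(),vt[0].round(3),"ends",(q.mean(0)+vt[0]*t.min()).round(),(q.mean(0)+vt[0]*t.max()).round())
    if n=="top":
        m=np.zeros(d.shape,np.uint8);m[170:285,205:395]=1
        x,y=np.array(P[...,0]),P[...,1]
        # plate+all above 6mm
        mm=(m>0)&(P[...,2]>6)&(P[...,2]<25)&(d>0)
        q=P[mm][:,:2].astype(np.float32);print("plate",len(q),cv2.minAreaRect(q))
    # white chamber/block top
    z=P[...,2]; mm=(abs(z-62)<4)&(d>0)&(abs(P[...,0]-640)<200)&(abs(P[...,1]-40)<150)&(im.min(2)>110)
    lab=cv2.connectedComponentsWithStats(mm.astype(np.uint8));i=1+np.argmax(lab[2][1:,4]);q=P[lab[1]==i][:,:2].astype(np.float32)
    print("block",len(q),cv2.minAreaRect(q))
    c=cv2.resize(im[150:300,190:410] if n=="top" else im[180:340,255:440],None,fx=3.6,fy=3.6,interpolation=cv2.INTER_CUBIC);cv2.imwrite(f"pics/crop_{n}.png",c)
E
```

```text
scene L 284 [615. 222. 176.] [0.601 0.173 0.781] ends [521. 195.  57.] [633. 227. 202.]
scene R 249 [ 535. -112.  176.] [ 0.134  0.554 -0.822] ends [ 529. -136.  211.] [541. -88. 141.]
block 1115 ((568.7531127929688, 53.65843963623047), (151.15000915527344, 114.56321716308594), 77.70996856689453)
top L 196 [605. 218. 182.] [-0.122 -0.56  -0.82 ] ends [610. 243. 215.] [598. 186. 132.]
top R 213 [ 528. -107.  180.] [-0.106 -0.494  0.863] ends [539. -58.  91.] [ 524. -130.  217.]
plate 3985 ((571.8328247070312, 51.96934509277344), (512.7823486328125, 311.3619079589844), 88.20777130126953)
block 499 ((542.005859375, 63.31250762939453), (149.59397888183594, 54.84203338623047), 76.95589447021484)
```

View pics/crop_scene.png

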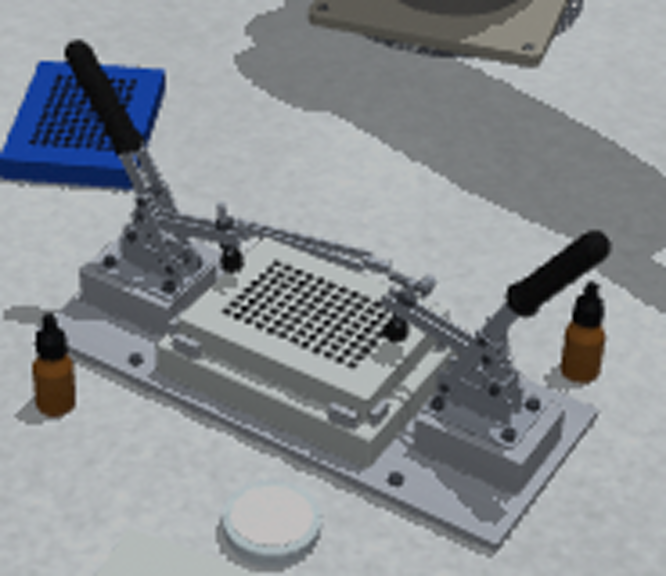

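The crop confirms it: a white block with black wells, both clamp arms raised, the right clamp at top left and the left clamp at lower right.

```bash
cat >> h.py <<'E'
from scipy.spatial.transform import Rotation as Rn
C=np.array([569.5,53.7]); U=np.array([.220,.9755]); X=np.array([.9755,-.220])
def tipR(side,tau,flip=1):
    t=np.radians(tau); x=np.r_[np.sin(t)*side*U,-np.cos(t)]; y=flip*np.r_[X,0]
    return np.stack([x,y,np.cross(x,y)],1)
def cmd(side,s,z,tau,flip=1,lat=0):
    """tip at |s| outwards, height z -> shift (m) and turn (deg) in present tool axes"""
    S=sense(); R0=Rn.from_euler("xyz",S["tcp_rot"],degrees=True).as_matrix()
    R=tipR(side,tau,flip); p=np.r_[C+side*s*U+lat*X,z]-r.nose_length*R[:,0]
    return np.r_[R0.T@(p-S["tool_pos"])/1e3, Rn.from_matrix(R0.T@R).as_rotvec(degrees=True)].round(3)
def now(side):
    S=sense(); R0=Rn.from_euler("xyz",S["tcp_rot"],degrees=True).as_matrix()
    t=S["tool_pos"]+22*R0[:,0]; q=t[:2]-C
    return dict(t=round(S["time"],2),s=side*q@U,lat=q@X,z=t[2],x=R0[:,0].round(2),y=R0[:,1].round(2),F=S["ft_force"].round(1),gap=S["finger_gap"],j=S["joint_pos"].round())
def arc(phi,phi0=58,off=0):
    """tip centre pressing the grip when the handle stands phi above level"""
    a=np.radians(phi); b=a+np.radians(10); p=132+10*min(1,phi/phi0)
    return np.array([p+93*np.cos(b)-(9.5+off)*np.sin(a), 90+93*np.sin(b)+(9.5+off)*np.cos(a)]).round()
E
python3 - <<'E'
from h import *
print([x for x in dir(r) if x[0]!='_'])
print(now(1))
for f in(1,-1): print(f,cmd(1,110,290,30,f))
for p in(60,50,40,30,20,10,0):print(p,arc(p),arc(p,off=30))
E
```

```text
['PlanningError', 'nose_length']
{'t': 0.1, 's': np.float64(406.1984909099523), 'lat': np.float64(-407.6879867803047), 'z': np.float64(230.33900108342996), 'x': array([-0., -0., -1.]), 'y': array([ 0.44,  0.9 , -0.  ]), 'F': array([ 0.2, -0.2,  0. ]), 'gap': 85.33435919415993, 'j': array([59.,  8., 85.,  0., 87., -5.])}
1 [-5.6000e-02 -2.0700e-01  4.6700e-01  7.4983e+01  2.5377e+01  2.0182e+01]
-1 [-5.60000e-02 -2.07000e-01  4.67000e-01 -1.00464e+02 -2.14580e+01
  2.69830e+01]
60 [166. 182.] [140. 197.]
50 [180. 177.] [157. 196.]
40 [193. 169.] [173. 192.]
30 [204. 158.] [189. 184.]
20 [213. 145.] [202. 174.]
10 [219. 131.] [214. 161.]
0 [224. 116.] [224. 146.]
```

Request:
carry_out(commands=[-0.056,-0.02,0.06,10,3.4,2.7,1,-0.056,-0.207,0.467,75,25.4,20.2,1,-0.056,-0.207,0.467,75,25.4,20.2,1,-0.056,-0.207,0.467,75,25.4,20.2,1,-0.056,-0.207,0.467,75,25.4,20.2,1,-0.056,-0.207,0.467,75,25.4,20.2,1,-0.056,-0.207,0.467,75,25.4,20.2,1,-0.056,-0.207,0.467,75,25.4,20.2,1,-0.056,-0.207,0.467,75,25.4,20.2,1,-0.056,-0.207,0.467,75,25.4,20.2,1,-0.056,-0.207,0.467,75,25.4,20.2,1,-0.056,-0.207,0.467,75,25.4,20.2,1])

```text
time: 1.6
tool_pos: [590.7, 151.1, 308.6]
tcp_rot: [-180.0, 60.0, 77.4]
ft_force: [-0.6, 0.4, 0.5]
finger_gap: 0.2
```

Run:
```python
from h import *
print(now(1)); print(cmd(1,130,210,45)); print(cmd(1,135,205,45))
for n in("top","scene"):
    p,d=optics.snapshot(n)
    cv2.imwrite(f"pics/a_{n}.png",p[:,:,::-1])
```

```text
{'t': 1.6, 's': np.float64(110.69411483646036), 'lat': np.float64(-0.7773581012422935), 'z': np.float64(289.5971028671307), 'x': array([ 0.11,  0.49, -0.87]), 'y': array([ 0.98, -0.22, -0.  ]), 'F': array([-0.6,  0.4,  0.5]), 'gap': 0.21749818332238785, 'j': array([-7.,  0., 92., 30., 85.,  4.])}
[7.9000e-02 1.0000e-03 2.9000e-02 5.4000e-02 1.4971e+01 5.7000e-02]
[8.6000e-02 1.0000e-03 2.7000e-02 5.4000e-02 1.4971e+01 5.7000e-02]
```

Request:
carry_out(commands=[0.04,0.001,0.015,0,8,0,1,0.079,0.001,0.029,0,15,0,1,0.079,0.001,0.029,0,15,0,1,0.079,0.001,0.029,0,15,0,1])

```text
time: 2.2
tool_pos: [595.7, 165.0, 228.1]
tcp_rot: [179.8, 45.1, 77.3]
ft_force: [0.6, -0.7, 0.3]
finger_gap: 0.3
```

Run:
```python
from h import *
print(now(1))
for p in(60,50,40,30,20,10,3): print(p,cmd(1,*arc(p),min(p,45)))
p,d=optics.snapshot("scene"); cv2.imwrite("pics/b.png",cv2.resize(p[130:340,235:475,::-1],None,fx=2.8,fy=2.8))
```

```text
{'t': 2.2, 's': np.float64(129.91945670603494), 'lat': np.float64(1.0469964166588452), 'z': np.float64(212.49933985212385), 'x': array([ 0.16,  0.69, -0.71]), 'y': array([ 0.98, -0.22,  0.  ]), 'F': array([ 0.6, -0.7,  0.3]), 'gap': 0.2660065913730881, 'j': array([-13.,   5., 102.,  46.,  79., -12.])}
60 [ 0.047 -0.001 -0.004  0.157  0.069 -0.01 ]
50 [ 0.061 -0.001 -0.01   0.157  0.069 -0.01 ]
40 [ 7.500e-02 -1.000e-03 -1.600e-02  1.560e-01 -4.931e+00 -1.600e-02]
30 [ 9.2000e-02 -1.0000e-03 -2.0000e-02  1.5500e-01 -1.4931e+01 -3.0000e-02]
20 [ 1.0900e-01 -1.0000e-03 -2.0000e-02  1.5200e-01 -2.4931e+01 -4.4000e-02]
10 [ 1.2500e-01 -1.0000e-03 -1.8000e-02  1.4900e-01 -3.4931e+01 -5.7000e-02]
3 [ 1.3700e-01 -1.0000e-03 -1.5000e-02  1.4600e-01 -4.1931e+01 -6.7000e-02]
```

View pics/b.png

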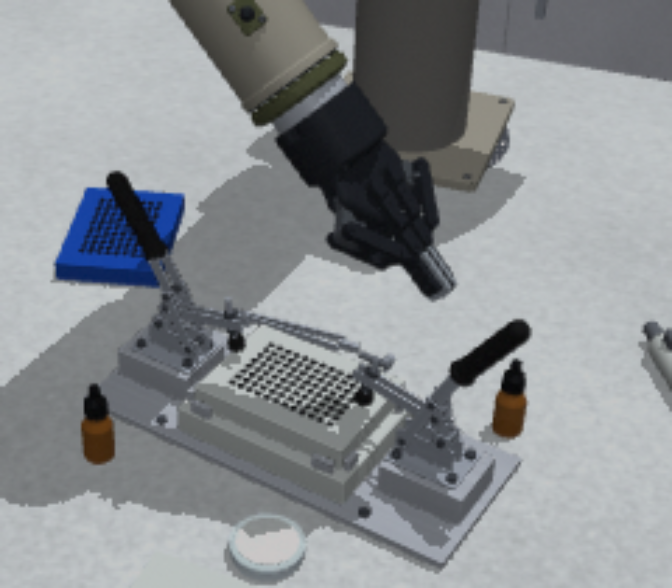

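The crop shows the closed fingertips at (440,285), pointing at the left grip (490,350) with clear space around them.

Request:
carry_out(commands=[0.035,-0.001,-0.002,0,0,0,1,0.047,-0.001,-0.004,0,0,0,1,0.054,-0.001,-0.007,0,0,0,1,0.061,-0.001,-0.01,0,0,0,1,0.068,-0.001,-0.013,0,-2.5,0,1,0.075,-0.001,-0.016,0,-5,0,1,0.075,-0.001,-0.016,0,-5,0,1])

```text
time: 3.12
tool_pos: [610.0, 228.7, 188.6]
tcp_rot: [179.4, 50.0, 77.1]
ft_force: [0.0, 0.7, 0.6]
finger_gap: 0.3
```

Run:
```python
from h import *
print(now(1))
for p in(30,20,10,3,0): print(p,cmd(1,*arc(p),min(p,45)))
p,d=optics.snapshot("scene"); cv2.imwrite("pics/c.png",cv2.resize(p[130:340,235:475,::-1],None,fx=2.8,fy=2.8))
```

```text
{'t': 3.12, 's': np.float64(193.79051168051112), 'lat': np.float64(1.0965005533749033), 'z': np.float64(171.733578962296), 'x': array([ 0.14,  0.63, -0.77]), 'y': array([ 0.98, -0.22,  0.01]), 'F': array([0. , 0.7, 0.6]), 'gap': 0.25254929680521093, 'j': array([ -4.,   8., 100.,  42.,  70.,  -6.])}
30 [ 1.700e-02 -1.000e-03 -3.000e-03  3.700e-01 -9.974e+00 -1.870e-01]
20 [ 3.4000e-02 -1.0000e-03 -5.0000e-03  3.5400e-01 -1.9974e+01 -2.1900e-01]
10 [ 5.0000e-02 -1.0000e-03 -4.0000e-03  3.3500e-01 -2.9974e+01 -2.5100e-01]
3 [ 6.3000e-02 -1.0000e-03 -2.0000e-03  3.2100e-01 -3.6974e+01 -2.7300e-01]
0 [ 6.7000e-02 -1.0000e-03 -1.0000e-03  3.1500e-01 -3.9974e+01 -2.8200e-01]
```

View pics/c.png

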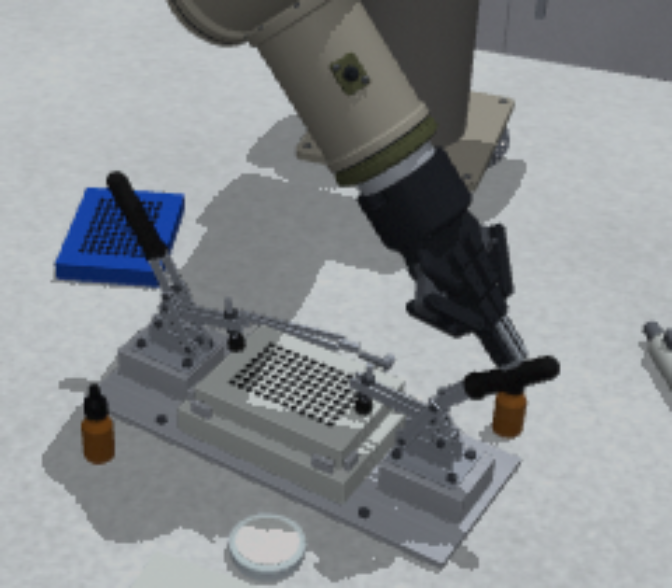

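The handle has swung down, and the fingertip sits mid-grip at (510,370). I keep pushing along the arc.

Request:
carry_out(commands=[0.009,-0.001,-0.002,0,-5,0,1,0.017,-0.001,-0.003,0,-10,0,1,0.025,-0.001,-0.004,0,-15,0,1,0.034,-0.001,-0.005,0,-20,0,1,0.042,-0.001,-0.005,0,-25,0,1,0.05,-0.001,-0.004,0,-30,0,1,0.057,-0.001,-0.003,0,-34,0,1,0.063,-0.001,-0.002,0,-37,0,1,0.063,-0.001,-0.002,0,-37,0,1])

```text
time: 4.3
tool_pos: [617.7, 270.0, 140.2]
tcp_rot: [176.1, 87.0, 73.6]
ft_force: [-0.6, 0.0, 0.2]
finger_gap: -0.2
```

Run:
```python
from h import *
print(now(1))
print("up",cmd(1,222,190,5)); print("over",cmd(1,0,290,0)); print("Rpre",cmd(-1,110,290,30))
p,d=optics.snapshot("scene"); cv2.imwrite("pics/d.png",cv2.resize(p[130:340,235:475,::-1],None,fx=2.8,fy=2.8))
```

```text
{'t': 4.3, 's': np.float64(222.70383393320674), 'lat': np.float64(-0.5263658608758939), 'z': np.float64(118.2273085849364), 'x': array([ 0.01,  0.05, -1.  ]), 'y': array([ 0.98, -0.22,  0.  ]), 'F': array([-0.6,  0. ,  0.2]), 'gap': -0.2230582820770593, 'j': array([18., 21., 81.,  3., 76., 30.])}
up [-7.200e-02  1.000e-03 -2.000e-03  2.530e-01  2.004e+00 -1.870e-01]
over [-0.183  0.     0.212  0.245 -2.996 -0.198]
Rpre [ -0.185  -0.      0.311   0.188 -32.996  -0.258]
```

View pics/d.png

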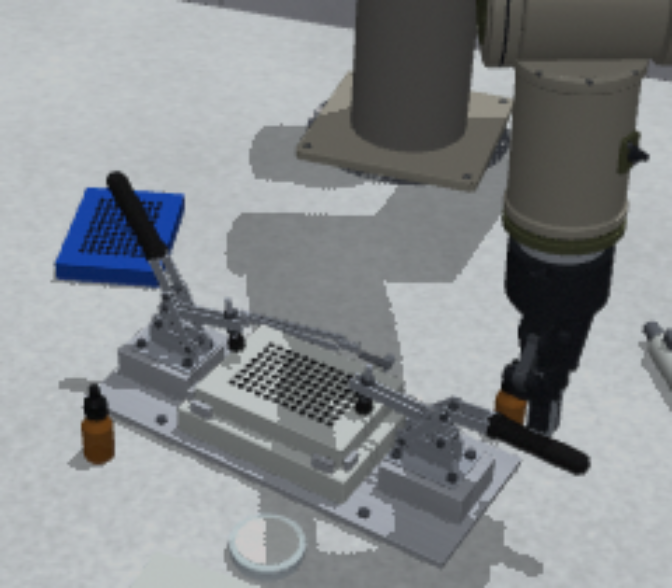

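The left handle now lies level at (540,445), which looks locked, and the wrist force is about 0. I retreat upward and move to the right clamp.

Request:
carry_out(commands=[-0.06,0,0,0,0,0,1,-0.12,0,0.02,0,-3,0,1,-0.175,0,0.06,0,-8,0,1,-0.185,0,0.12,0,-14,0,1,-0.185,0,0.18,0,-20,0,1,-0.185,0,0.24,0,-27,0,1,-0.185,0,0.3,0,-33,0,1,-0.185,0,0.311,0,-33,0,1,-0.185,0,0.311,0,-33,0,1,-0.185,0,0.311,0,-33,0,1])

```text
time: 5.6
tool_pos: [548.2, -42.6, 309.4]
tcp_rot: [0.6, 60.2, -102.0]
ft_force: [0.4, 0.1, -0.5]
finger_gap: 0.3
```

Run:
```python
from h import *
print(now(-1)); print(cmd(-1,130,210,45))
```

```text
{'t': 5.6, 's': np.float64(109.52804014851314), 'lat': np.float64(0.546983493614765), 'z': np.float64(290.3119358282927), 'x': array([-0.1 , -0.49, -0.87]), 'y': array([ 0.98, -0.22,  0.01]), 'F': array([ 0.4,  0.1, -0.5]), 'gap': 0.2616279229307162, 'j': array([  7.,   7.,  85., -28.,  98.,  18.])}
[ 8.1000e-02 -1.0000e-03 -2.8000e-02 -1.3000e-02 -1.5156e+01 -3.6400e-01]
```

Request:
carry_out(commands=[0.04,0,-0.014,0,-8,0,1,0.081,-0.001,-0.028,0,-15,0,1,0.081,-0.001,-0.028,0,-15,0,1,0.081,-0.001,-0.028,0,-15,0,1])

```text
time: 6.1
tool_pos: [545.3, -57.3, 227.2]
tcp_rot: [0.6, 45.3, -102.0]
ft_force: [0.1, -0.2, 0.9]
finger_gap: -0.0
```

Run:
```python
from h import *
print(now(-1))
for p in(60,50,40,30,20,10,3): print(p,cmd(-1,*arc(p),min(p,45)))
p,d=optics.snapshot("scene"); cv2.imwrite("pics/e.png",cv2.resize(p[130:340,235:475,::-1],None,fx=2.8,fy=2.8))
```

```text
{'t': 6.1, 's': np.float64(129.0691429709474), 'lat': np.float64(1.0184844698752251), 'z': np.float64(211.5687688996751), 'x': array([-0.15, -0.69, -0.71]), 'y': array([ 0.98, -0.22,  0.01]), 'F': array([ 0.1, -0.2,  0.9]), 'gap': -0.006633027420495711, 'j': array([ 12.,  16.,  89., -40.,  95.,  28.])}
60 [ 0.047 -0.001  0.005 -0.116 -0.33  -0.466]
50 [ 0.06  -0.001  0.012 -0.116 -0.33  -0.466]
40 [ 7.50e-02 -1.00e-03  1.70e-02 -9.60e-02  4.67e+00 -4.70e-01]
30 [ 9.100e-02 -2.000e-03  2.100e-02 -5.500e-02  1.467e+01 -4.780e-01]
20 [ 1.080e-01 -2.000e-03  2.200e-02 -1.300e-02  2.467e+01 -4.830e-01]
10 [ 1.2400e-01 -2.0000e-03  2.0000e-02  3.0000e-02  3.4669e+01 -4.8600e-01]
3 [ 1.3700e-01 -2.0000e-03  1.7000e-02  6.0000e-02  4.1669e+01 -4.8700e-01]
```

View pics/e.png

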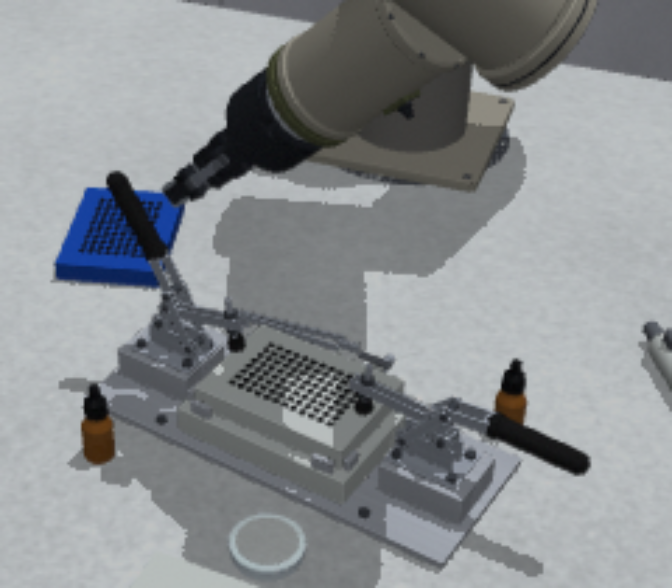

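The fingertip at (175,190) points at the right grip (140,215), and the left handle has stayed down at (540,445) after release. I push the right one the same way.

Request:
carry_out(commands=[0.035,-0.001,0.003,0,0,0,1,0.047,-0.001,0.005,0,0,0,1,0.054,-0.001,0.009,0,0,0,1,0.06,-0.001,0.012,0,0,0,1,0.068,-0.001,0.015,0,2.5,0,1,0.075,-0.001,0.017,0,5,0,1,0.075,-0.001,0.017,0,5,0,1])

```text
time: 7.02
tool_pos: [531.2, -121.7, 187.6]
tcp_rot: [1.0, 50.5, -101.8]
ft_force: [-0.1, -0.3, 0.3]
finger_gap: 0.0
```

Run:
```python
from h import *
print(now(-1))
for p in(30,20,10,3,0): print(p,cmd(-1,*arc(p),min(p,45)))
p,d=optics.snapshot("scene"); cv2.imwrite("pics/f.png",cv2.resize(p[130:340,235:475,::-1],None,fx=2.8,fy=2.8))
```

```text
{'t': 7.03, 's': np.float64(193.50928367265493), 'lat': np.float64(1.4518397180703946), 'z': np.float64(170.65886409094796), 'x': array([-0.13, -0.62, -0.77]), 'y': array([ 0.98, -0.22,  0.01]), 'F': array([-0.1, -0.3,  0.3]), 'gap': 0.02048142807692012, 'j': array([  4.,  11.,  96., -38.,  86.,  24.])}
30 [ 1.700e-02 -1.000e-03  4.000e-03 -2.700e-01  9.541e+00 -5.880e-01]
20 [ 3.300e-02 -2.000e-03  6.000e-03 -2.190e-01  1.954e+01 -6.120e-01]
10 [ 5.000e-02 -2.000e-03  5.000e-03 -1.660e-01  2.954e+01 -6.320e-01]
3 [ 6.200e-02 -2.000e-03  4.000e-03 -1.270e-01  3.654e+01 -6.450e-01]
0 [ 6.700e-02 -2.000e-03  3.000e-03 -1.110e-01  3.954e+01 -6.500e-01]
```

View pics/f.png

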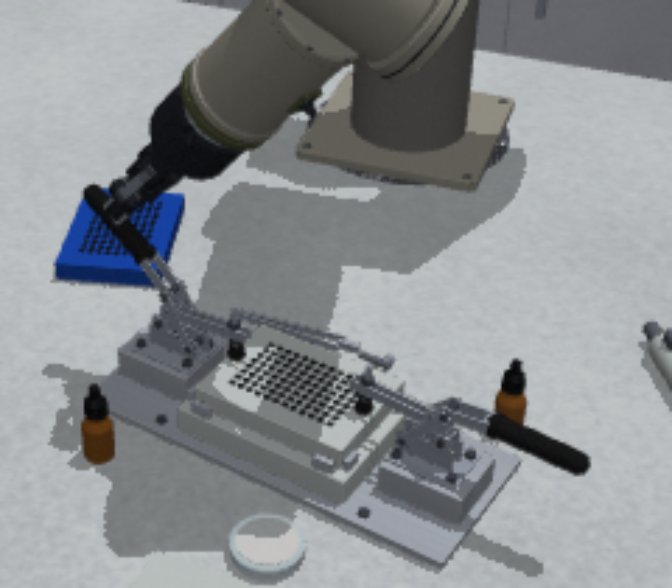

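The fingertip rests on the right grip at (115,205) and the handle is lower. I push it the rest of the way.

Request:
carry_out(commands=[0.009,-0.001,0.002,0,5,0,1,0.017,-0.001,0.004,0,10,0,1,0.025,-0.002,0.005,0,15,0,1,0.033,-0.002,0.006,0,20,0,1,0.042,-0.002,0.006,0,25,0,1,0.05,-0.002,0.005,0,30,0,1,0.057,-0.002,0.005,0,34,0,1,0.063,-0.002,0.004,0,37,0,1,0.063,-0.002,0.004,0,37,0,1])

```text
time: 8.2
tool_pos: [519.7, -163.9, 141.0]
tcp_rot: [11.8, 87.3, -90.9]
ft_force: [0.0, -0.2, 0.1]
finger_gap: -0.1
```

Request:
carry_out(commands=[-0.05,0,0,0,0,0,1,-0.1,0,0,0,0,0,1,-0.15,0,0,0,0,0,1,-0.18,0,0,0,0,0,1,-0.18,0,0,0,0,0,1,-0.18,0,0,0,0,0,1])

```text
time: 8.95
tool_pos: [519.7, -155.0, 319.9]
tcp_rot: [10.2, 87.3, -92.5]
ft_force: [-0.5, 0.6, -0.9]
finger_gap: 0.0
```

Run:
```python
from h import *
print(now(-1))
p,d=optics.snapshot("scene"); P=cloud("scene",d,optics.calibration("scene"))
cv2.imwrite("pics/g.png",cv2.resize(p[130:340,235:475,::-1],None,fx=2.8,fy=2.8))
m=(p.max(2)<60)&(d>0)
q=P[...,:2]-C; s=q@U; l=q@X
for k in(1,-1):
    g=m&(abs(l)<30)&(k*s>185)&(k*s<270)&(P[...,2]>80)&(P[...,2]<135)
    f=np.polyfit(k*s[g],P[...,2][g],1); print(k,g.sum(),"z at 224",np.polyval(f,224),"slope deg",np.degrees(np.arctan(f[0])),"s range",(k*s[g]).min(),(k*s[g]).max())
z=P[...,2]; mm=(abs(z-62)<4)&(d>0)&(abs(s)<100)&(abs(l)<80)&(p.min(2)>110)
print("block",cv2.minAreaRect(P[mm][:,:2].astype(np.float32)))
```

```text
{'t': 8.95, 's': np.float64(215.5662043573974), 'lat': np.float64(-2.52439998165297), 'z': np.float64(297.940567208912), 'x': array([-0.  , -0.05, -1.  ]), 'y': array([ 0.98, -0.22,  0.01]), 'F': array([-0.5,  0.6, -0.9]), 'gap': 0.043257750059125646, 'j': array([-20.,  -3.,  89.,  -3.,  93.,  -8.])}
1 284 z at 224 106.45702107389194 slope deg -2.9372147358295218 s range 185.02424774968102 263.214160710821
-1 176 z at 224 106.36445735699989 slope deg -4.083223703937255 s range 185.36902870226163 263.64357097206675
block ((569.2928466796875, 53.215789794921875), (150.2659454345703, 114.41841125488281), 76.70130157470703)
```

View pics/g.png

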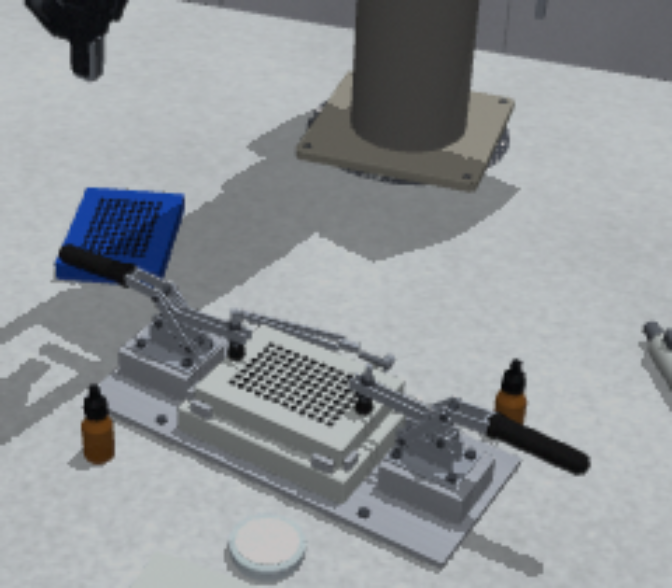

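Both grips lie level at (100,262) and (540,445), at a height of 106 mm, which is the locked value. The feet are on the rim, the block hasn't moved, the bottles and dish are in place, and the tool is clear.

```bash
python3 -c "
from bench import order; print(order.hand_in())"
```

```text
the job is handed in; nothing more can be done
None
```

I pushed both clamp handles down with the closed fingertips until they lay level at their locked position. Then I raised the tool clear and handed the job in after about 9 s of robot time.

**Handles:** The last depth check put both grips 106 mm above the bench at 224 mm out, the stated locked position. The fitted slopes came out 3–4° below level rather than exactly level. Both ends were off the same way, so I took it as a viewing bias.

**Block and bystanders:** The block's outline centre moved less than 1 mm. The bottles and dish near the manifold looked unmoved in the last picture. I did not check the reagent bottle, beaker, tube rack or tweezers afterwards, but no push went near them.

**Not measured:** I judged the feet's contact only from the image and the handle heights, because their pressing force cannot be read. Wrist force was about 1 N or less at every reading, so nothing was being touched at the end.

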